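# Fish the long comb out of the tidy box and hold it up

## Task

The long wooden comb lies inside the white wooden tidy box, with both its ends caught under the fixed top. Take it by the handle, slide it lengthwise deeper under the long end of the top until the comb's head is free of the short end, then tilt it head up and draw it out diagonally through the opening. Finish while still holding the comb in the gripper, at rest, all of it well clear above the box (about 10 cm), touching nothing else, and leave the bottle, the bath toy and the rattle where they are.

Things in the scene. Friction and masses are not known exactly. Their poses are not given: they have to be found in the camera images.
- tidy: White-faced wooden tidy box, screwed to the flap (fixed; placed and turned anew each episode). Outside 173 (x) x 331 (y) x 80 mm high (all sizes in mm), inside 157 x 315; floor, walls and fixed top 8 thick: inner floor at height 8, underside of the top at 72, its upper face at 80. Origin: centre of the underside; y along its length towards the short closed end, z up
- tidy_opening (a point): Centre of the only opening, in the box's top, at the upper face (height 80); axes as the box. Opening 137 (x) by 155 (y) mm, its edges at x = -68.5 and 68.5, y = -77.5 and 77.5 from here. Beyond it the top closes 50 of inside length at +y (short closed end) and 110 at -y (long closed end)
- comb: Long dark wooden comb, 240 mm long, 40 to 85 g, lying flat in the box along its length within 6 degrees. Handle 160 x 18 wide x 14 thick; head at +y 80 long, 10 thick, x from -8 to 34 (teeth on +x). At the start the head is 17 to 43 under the short closed end, the tail 42 to 68 under the long one. Origin: mid-length, on the underside; y towards the head, x to the teeth, z up
- comb_grip (a point): Point on the handle's axis, 22 mm from the comb's origin towards the head, 7 mm above the underside, about the centre of mass; the handle is 18 mm wide across x here and this spot lies within the opening at the start; axes as the comb
- comb_head (a point): Tip of the comb's head, on the centre line, 120 mm from the origin along +y, 5 mm above the underside
- comb_tail (a point): Tail end of the comb's handle, 120 mm from the origin along -y, 7 mm above the underside
- bottle: Closed white plastic pump bottle, 60 mm across, 168 mm high, standing on the flap beyond the box; leave alone. Origin: centre of the underside
- toy: Green silicone whale bath toy, about 110 x 75 x 47 mm high, on the flap beyond the box; leave alone. Origin: underside below the body
- rattle: Orange plastic rattle lying flat, 141 mm long, 24 mm high, with a big and a small disc on a bar, on the flap beyond the box; leave alone. Origin: middle, underside

How it is judged:
On the way, in this order (a step that is already met when the one before it is completed fails the run):
1. the comb's head has come out from under the short closed end while still below the top (y of comb_head in the frame of tidy_opening below 0.0775 m and z of comb_head in the frame of tidy_opening below -0.008 m), for 0.05 s.
2. the comb is tilted: its head stands above the top of the box, its tail is still inside under the long closed end (z of comb_head in the frame of tidy_opening above 0.005 m and z of comb_tail in the frame of tidy_opening below -0.008 m and y of comb_tail in the frame of tidy_opening below -0.0775 m), for 0.1 s.
At the end, for the whole second after the job is handed in: The gripper's fingers still hold the comb (over 1 N), both its ends and its middle are more than 50 mm above the upper face of the box's top, it moves slower than 30 mm/s and touches neither the box nor another object (z of each of comb_head, comb_tail, comb in the frame of tidy_opening above 0.05 m and contact force between the fingers and comb above 1 N and contact force between comb and tidy below 0.1 N and contact force between comb and bottle below 0.1 N and contact force between comb and toy below 0.1 N and contact force between comb and rattle below 0.1 N and linear speed of comb below 0.03 m/s); the arm keeps its last pose, push and grip.
It fails at once if the bottle is moved more than 20 mm (distance of bottle from where it was at the start of the episode above 0.02 m).
It fails at once if the bath toy is moved more than 20 mm (distance of toy from where it was at the start of the episode above 0.02 m).
It fails at once if the rattle is moved more than 20 mm (distance of rattle from where it was at the start of the episode above 0.02 m).
It also fails if it takes over 42 s, if anything falls off the work surface, if the arm or the gripper's body presses on something with over 40 N, if the wrist force passes 120 N, or if a joint passes its speed limit or range.

## Robot

A 6-joint arm with a two-finger parallel gripper is mounted at the origin on the work surface. World frame = base frame: x ahead of the robot, y to its left, z up, the work surface at z = 0. Lengths are in m, angles in rad, forces in N, time in s.
With the tool pointing down it reaches from about 0.275 to 0.825 m from the base axis. Payload 4.9 kg.
Tool frame: the origin (TCP) lies midway between the tips of the shut fingers; the grasp point (between the pads) lies 19 mm behind it (bot.grip_depth is the distance from the TCP to the grasp point, in m); z points along the fingers, y is the line along which they close (so a half turn about z gives the same grasp; the last joint's range is limited). The gripper opens to 85 mm and grips with 20 to 120 N. Pads are 22 mm wide; open, the fingers measure 114 mm over their backs; the gripper's body (76 mm by 85 mm) begins 54 mm behind the grasp point. The pads swing forward as they close: fully open they stand 13 mm farther back than shut.
Start: joints at [1.183, 0.326, -0.193, 1.052, 0, 1.437], TCP at [0.138, 0.532, 0.231] pointing down, gripper open.
Joint ranges: [-2.65, 2.65], [-0.97, 1.79], [-1.3, 1.35], [-1.93, 2.1], [-1.47, 1.37], [-3.14, 3.14]. Speed limits (rad/s): [2.57, 2.57, 3.14, 3.14, 3.14, 3.14].

## Interface

Orientations are given as a unit quaternion [w, x, y, z].
In Python, from cell import bot gives the robot as it stands. Calls block until the motion is done:
- bot.move_pose(position, orientation): joint-space move of the TCP to a pose.
- bot.move_linear(position, speed=0.15, rotation=None, until_force=None): straight line of the TCP; rotation=None keeps the orientation; speed is the mean speed in m/s. With until_force (N) it stops when the force on the tool has changed by that much, and returns True; else False.
- bot.goto_joints(angles): joint-space move.
- bot.set_gripper(opening, grasp_force=None): opening from 0.0 (shut) to 1.0 (fully open); grasp_force is the grip in N (None keeps the last); returns when the fingers have stopped.
- bot.wait(seconds).
- bot.solve_ik(position, orientation): joint angles nearest the present ones, or None.
- bot.camera(name): name is "side" or "top"; returns the picture (420x560x3 uint8, red, green, blue); there is no depth.
- bot.calibration(name): a dict with "mtx" (3x3 intrinsics, pixels), "extrinsics" (4x4, takes a point from world to camera coordinates). Camera axes: x right, y down, z forward; pixel columns grow to the right and rows downward; lengths in m; the calibration is good to about 2 mm. A picture is of the moment at which its call begins. calibration takes no time and is no camera call.
A pose or a line that the arm cannot do raises bot.PlanningError and nothing moves.
- bot.close_job(): hands the job in; it is judged then, once.
Trained networks look in the newest picture that a camera, given by its name, has taken for a name from the list of things; names that differ only in an ending like _2 or _b are one class to them, and where a whole thing is asked for, a point or a joint stands for the part that bears it (a point fixed in the world has none). Each returns a list of dicts, best first, with "confidence" (0 to 1); they miss things now and then, are a little off and sometimes report something else, mostly with a low value. They report only what shows in the picture. A call takes as long as a camera call.
- bot.search_frame(camera, thing): "bbox" ([left, top, width, height] in pixels, round what is visible of it).
Readings, each from a call of its own:
- bot.read_clock(): time.
- bot.read_joint_positions(): joint angles.
- bot.read_joint_vel(): joint speeds.
- bot.read_joint_efforts(): joint torques, N m.
- bot.read_position(): TCP position.
- bot.read_tool_rot(): TCP orientation.
- bot.read_ft_force(): force on the tool from outside, world axes, zero at the start.
- bot.read_moment(): the same for the moment, N m.
- bot.read_gripper_width(): opening from 0.0 (shut) to 1.0 (fully open).
- bot.read_finger_force(): force on a finger pad.
Only numpy, scipy, OpenCV 4.12 (cv2) and the standard library are available. Lean on these libraries where they do the work, as an engineer would, in place of code of your own. Each camera call takes 0.05 s, during which the arm holds its last target. There are 200 camera calls.

## Working session

There is one attempt and no reset: what is moved stays moved. The work goes in short steps, each a Python script; the robot and the scene stay as the last script left them, time stands still between calls to the robot, and variables do not carry over. Pictures are saved under pics/ and viewed, at most 10 in all, crops included, and the job is handed in when it is done.

```bash
mkdir -p pics
python3 - <<'E'
from cell import bot
import cv2, numpy as np
for n in ("top","side"):
    im=bot.camera(n); cv2.imwrite(f"pics/{n}0.png",im[:,:,::-1])
    c=bot.calibration(n); print(n,c["mtx"].tolist(),np.round(c["extrinsics"],4).tolist())
    for t in ("tidy","comb","bottle","toy","rattle"):
        print(t,[(np.round(d["bbox"]).tolist(),round(d["confidence"],2)) for d in bot.search_frame(n,t)][:2])
print(bot.read_clock(),bot.read_position(),bot.read_tool_rot(),bot.grip_depth)
E
```

```text
top [[379.60092949962757, 0.0, 276.3836497528924], [0.0, 379.60092949962757, 208.5642666412611], [0.0, 0.0, 1.0]] [[0.0155, -0.9998, 0.0097, 0.0115], [-0.9857, -0.0169, -0.1674, 0.6359], [0.1675, -0.0069, -0.9858, 0.7635], [0.0, 0.0, 0.0, 1.0]]
tidy [([184.0, 195.0, 163.0, 89.0], 0.67)]
comb [([217.0, 228.0, 73.0, 22.0], 0.7), ([187.0, 196.0, 163.0, 86.0], 0.66)]
bottle [([319.0, 123.0, 40.0, 51.0], 0.74), ([215.0, 228.0, 78.0, 20.0], 0.36)]
toy [([168.0, 128.0, 31.0, 45.0], 0.76)]
rattle [([243.0, 148.0, 59.0, 33.0], 0.89)]
side [[390.8074127999601, 0.0, 272.57609684431276], [0.0, 390.8074127999601, 207.21133914948064], [0.0, 0.0, 1.0]] [[-0.8214, -0.5703, 0.0056, 0.5403], [-0.3762, 0.5344, -0.7569, 0.2924], [0.4287, -0.6239, -0.6535, 0.4882], [0.0, 0.0, 0.0, 1.0]]
tidy [([199.0, 170.0, 185.0, 194.0], 0.63)]
comb [([268.0, 223.0, 63.0, 60.0], 0.82), ([200.0, 195.0, 45.0, 53.0], 0.55)]
bottle [([249.0, 113.0, 29.0, 80.0], 0.74)]
toy [([107.0, 250.0, 61.0, 56.0], 0.66)]
rattle [([199.0, 196.0, 45.0, 51.0], 0.88)]
0.6 [0.13810281 0.5323589  0.23129132] [ 1.59289713e-05  1.26584758e-01  9.91955794e-01 -3.13973924e-05] 0.0187
```

Run:
```python
import cv2
a=cv2.imread("pics/top0.png")[180:300,170:370]; cv2.imwrite("pics/top0c.png",cv2.resize(a,None,fx=4,fy=4,interpolation=cv2.INTER_CUBIC))
```

```text
(no output)
```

View pics/top0.png

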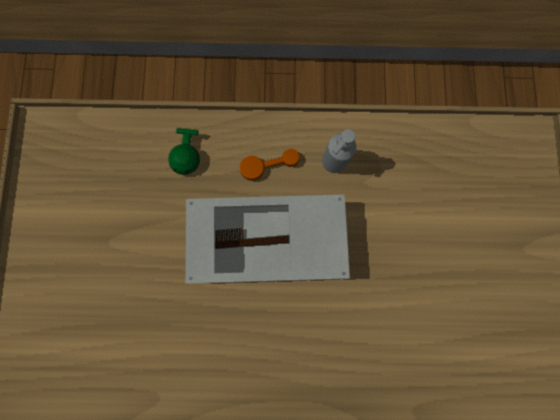

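View pics/side0.png

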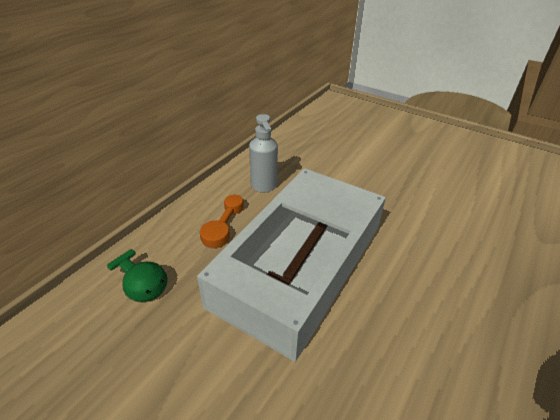

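View pics/top0c.png

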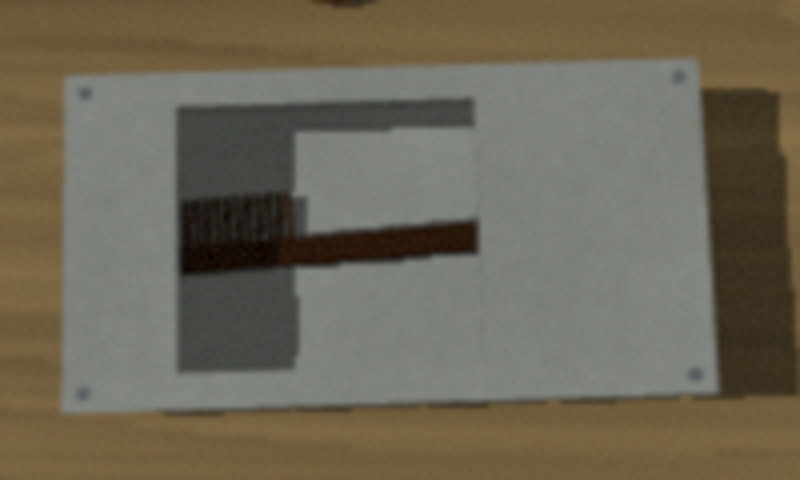

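The top view shows the box with its short closed end on the left (world +y). The opening spans crop (177,107)–(480,364), i.e. full-frame about (214,207)–(290,271). The handle leaves the opening at crop (477,237), and the teeth end near crop x≈291. A shadow makes that boundary unclear, so I'll fit the box and overlay a comb model.

```bash
cat > h.py <<'E'
import numpy as np, cv2
from scipy.optimize import least_squares
from cell import bot
def proj(P,cam):
    c=bot.calibration(cam); e=np.array(c["extrinsics"]); q=np.asarray(P)@e[:3,:3].T+e[:3,3]
    q=q@np.array(c["mtx"]).T; return q[:,:2]/q[:,2:]
def place(P,p):  # p = x,y,yaw
    c,s=np.cos(p[2]),np.sin(p[2]); P=np.asarray(P,float)
    return np.c_[c*P[:,0]-s*P[:,1]+p[0], s*P[:,0]+c*P[:,1]+p[1], P[:,2]]
def unproj(uv,z,cam="top"):
    c=bot.calibration(cam); e=np.array(c["extrinsics"]); R,t=e[:3,:3],e[:3,3]
    d=np.linalg.solve(np.array(c["mtx"]),np.c_[uv,np.ones(len(uv))].T).T@R; C=-R.T@t
    return C+d*((z-C[2])/d[:,2])[:,None]
E
python3 - <<'E'
from h import *
cr=np.array([(65,75),(697,59),(718,394),(62,412),(177,107),(474,98),(480,364),(178,371)],float)
uv=(cr+.5)/4-.5+[170,180]
o=7.5+12.5 # opening centre y: short end 157.5-50-77.5
oy=157.5-50-77.5
P=[(86.5,165.5,80),(86.5,-165.5,80),(-86.5,-165.5,80),(-86.5,165.5,80),(68.5,oy+77.5,80),(68.5,oy-77.5,80),(-68.5,oy-77.5,80),(-68.5,oy+77.5,80)]
P=np.array(P)/1e3
r=least_squares(lambda p:(proj(place(P,p),"top")-uv).ravel(),[.45,.05,0])
b=r.x; print("box",b,np.round(r.fun.reshape(-1,2),2).tolist()); print("side\n",np.round(proj(place(P,b),"side")))
# handle edges
e=(np.array([(300,265),(474,253),(300,234),(474,221)],float)+.5)/4-.5+[170,180]
for z in(.008,.022): print(z,np.round(unproj(e,z),4).tolist())
print("teeth end",unproj((np.array([(291,200.),(278,250)])+.5)/4-.5+[170,180],.018))
for n,(x0,y0,w,h) in dict(top=(210,222,84,30),side=(255,215,80,75)).items():
    a=cv2.imread(f"pics/{n}0.png")[y0:y0+h,x0:x0+w]; k=9 if n=="top" else 7
    cv2.imwrite(f"pics/{n}z.png",cv2.convertScaleAbs(cv2.resize(a,None,fx=k,fy=k,interpolation=cv2.INTER_CUBIC),alpha=1.6))
a=cv2.imread("pics/topz.png");c=cv2.imread("pics/sidez.png")[:320]
w=max(a.shape[1],c.shape[1]);f=lambda i:cv2.copyMakeBorder(i,0,0,0,w-i.shape[1],0)
c=cv2.imread("pics/sidez.png")[int(.4*525):]
cv2.imwrite("pics/zz.png",np.vstack([f(a),f(c)]))
E
```

```text
box [0.57039349 0.04207824 0.04302144] [[0.0, -0.12], [0.19, -0.09], [-0.15, -0.07], [-0.3, 0.06], [-0.14, -0.33], [0.04, 0.02], [0.76, 0.04], [-0.39, 0.43]]
side
 [[197. 274.]
 [304. 167.]
 [386. 196.]
 [298. 330.]
 [230. 255.]
 [281. 201.]
 [351. 230.]
 [307. 293.]]
0.008 [[0.5576, 0.0912, 0.008], [0.5658, -0.006, 0.008], [0.5749, 0.0917, 0.008], [0.5838, -0.0058, 0.008]]
0.022 [[0.5566, 0.0901, 0.022], [0.5647, -0.0055, 0.022], [0.5736, 0.0906, 0.022], [0.5824, -0.0053, 0.022]]
teeth end [[0.59284362 0.09647664 0.018     ]
 [0.56495266 0.10281271 0.018     ]]
```

View pics/zz.png

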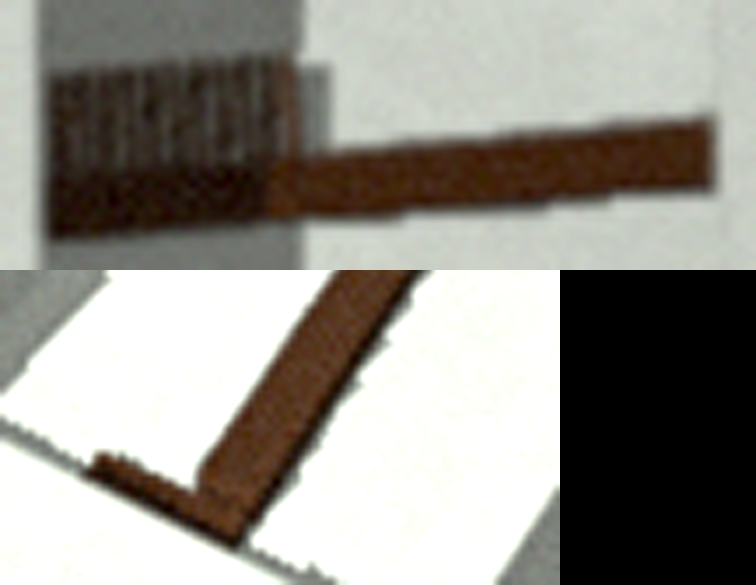

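The zoom shows the teeth end at full-frame (242.7, ~230). The dark boundary on the handle is only a shadow. The fit gives these positions:
- **Comb:** origin about (0.5685, 0.0543), yaw 0.0845.
- **Head:** about 25 mm under the short end.
- **Tail:** about 60 mm under the long end.

The two depths add up to 85 mm as they should. Next I'll check reachability, then grasp.

```bash
cat >> h.py <<'E'
from scipy.spatial.transform import Rotation as Ro
BOX=np.array([.5704,.0421,.0430]); PSI=.0845
CX=np.array([np.cos(PSI),np.sin(PSI),0]); CY=np.array([-np.sin(PSI),np.cos(PSI),0])
O=np.array([.5685,.0543,0]); G=O+.020*CY+[0,0,.0095]   # TCP at grasp
def quat(th=0,flip=1):
    y=flip*CX; z=np.array([0,0,-1.]); R=Ro.from_rotvec(th*CX)*Ro.from_matrix(np.c_[np.cross(y,z),y,z])
    return R.as_quat(scalar_first=True)
SL=.036; TH=np.radians(21)
def tilt(th,pull=0):   # TCP pose after slide, comb turned by th about tail, drawn by pull
    tail=O-.120*CY-SL*CY+[0,0,.008]; R=Ro.from_rotvec(th*CX)
    return tail+[0,0,.002]+R.apply(G-SL*CY-tail)+R.apply(CY)*pull
FIN=np.array([.555,.075,.21])
E
python3 - <<'E'
from h import *
for f in(1,-1):
    print(f)
    for p,t in [(G+[0,0,.15],0),(G,0),(G-SL*CY,0),(tilt(TH),TH),(tilt(TH,.125),TH),(tilt(TH,.125)+[0,0,.13],TH),(FIN,0)]:
        q=bot.solve_ik(p,quat(t,f)); print(np.round(p,3),None if q is None else np.round(q,2))
E
```

```text
1
[0.567 0.074 0.16 ] [ 0.    0.42 -0.24  0.91  0.    1.49]
[0.567 0.074 0.01 ] [ 0.    0.6  -0.39  0.58  0.    1.49]
[0.57  0.038 0.01 ] [-0.06  0.6  -0.39  0.58  0.    1.42]
[0.571 0.029 0.062] [-0.26  0.6  -0.29  0.81  0.34  1.2 ]
[0.561 0.145 0.106] [-0.07  0.51 -0.31  0.81  0.36  1.41]
[0.561 0.145 0.236] [-0.07  0.39 -0.14  1.1   0.36  1.41]
[0.555 0.075 0.21 ] [ 0.    0.36 -0.2   1.01  0.    1.49]
-1
[0.567 0.074 0.16 ] [ 0.    0.42 -0.24  0.91  0.   -1.65]
[0.567 0.074 0.01 ] [ 0.    0.6  -0.39  0.58  0.   -1.65]
[0.57  0.038 0.01 ] [-0.06  0.6  -0.39  0.58  0.   -1.72]
[0.571 0.029 0.062] [-0.26  0.6  -0.29  0.81  0.34 -1.94]
[0.561 0.145 0.106] [-0.07  0.51 -0.31  0.81  0.36 -1.73]
[0.561 0.145 0.236] [-0.07  0.39 -0.14  1.1   0.36 -1.73]
[0.555 0.075 0.21 ] [ 0.    0.36 -0.2   1.01  0.   -1.65]
```

Run:
```python
from h import *
bot.move_pose(G+[0,0,.14],quat()); bot.set_gripper(.5,60); t=bot.read_clock()
cv2.imwrite("pics/pre.png",bot.camera("side")[140:340,180:400,::-1])
hit=bot.move_linear(G+[0,0,.03],.12); hit2=bot.move_linear(G,.05,until_force=8)
print(t,hit,hit2,bot.read_position()-G)
if not hit2:
    bot.set_gripper(0,60); print(bot.read_gripper_width(),bot.read_finger_force(),bot.read_ft_force())
print(bot.read_clock()); im=bot.camera("side"); cv2.imwrite("pics/g1.png",cv2.resize(im[140:340,180:400,::-1],None,fx=3,fy=3))
```

```text
3.35 False False [ 2.23019039e-05  1.86050887e-05 -9.10962582e-05]
0.1903858197744897 60.07516801357269 [-0.35305514 -0.12104989  3.92398437]
5.5583
```

View pics/g1.png

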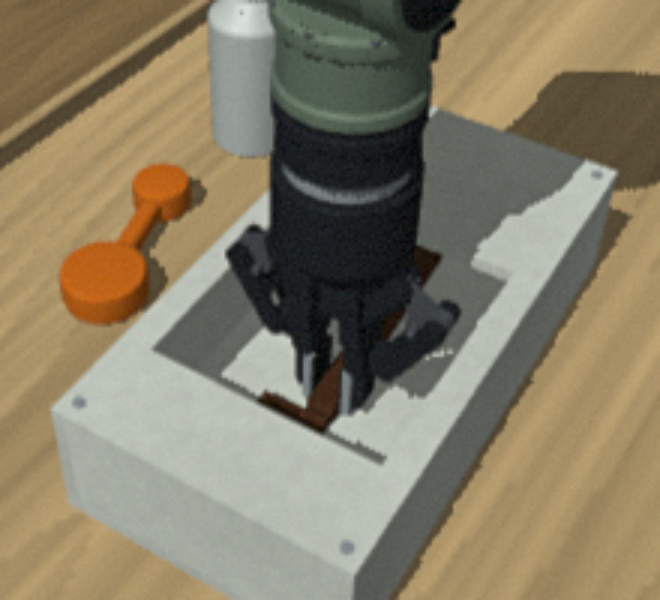

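The fingers hold the handle just behind the head, whose rear edge shows at crop (290,412). Width and force agree with a good grip. Next I'll lift 2 mm and slide the comb deeper.

Run:
```python
from h import *
bot.move_linear(G+[0,0,.002],.05)
print(bot.read_ft_force())
h=bot.move_linear(G-SL*CY+[0,0,.002],.05,until_force=12)
print(h,bot.read_position()-(G-SL*CY),bot.read_ft_force(),bot.read_gripper_width(),bot.read_clock())
a=bot.camera("side")[140:340,180:400,::-1]; b=bot.camera("top")[180:300,170:370,::-1]
cv2.imwrite("pics/s1.png",np.hstack([cv2.resize(a,(385,350),interpolation=2),cv2.resize(b,(410,350),interpolation=2)]))
```

```text
[-0.16067465  0.21690274 -1.2540587 ]
False [-5.55335257e-05  4.82357603e-05  1.99110702e-03] [ 0.35820174  0.70823155 -0.33361973] 0.19010790519820528 6.725
```

View pics/s1.png

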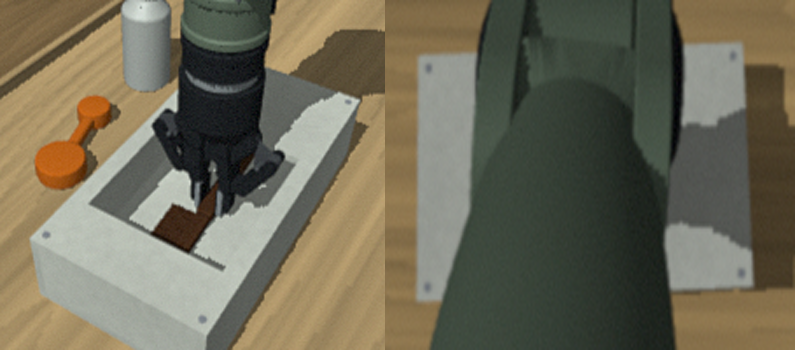

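Run:
```python
from h import *
f=lambda P:np.round((proj(np.array(P),"side")-[180,140])*1.75,0).tolist()
oc=O-SL*CY+[0,0,.010]
print("head end corners",f([oc+.12*CY+x*CX+[0,0,.01] for x in(-.008,.034)]),"head rear",f([oc+.04*CY+x*CX+[0,0,.01] for x in(-.008,.034)]))
print("edge z80",f(place([(x,.1075,.08) for x in(-.0685,.0685)],BOX)))
from scipy.spatial.transform import Rotation as Ro
h=oc+.12*CY-[*BOX[:2],0]; print("head y in opening",Ro.from_euler('z',-BOX[2]).apply(h)-[0,.03,0])
a=cv2.imread("pics/s1.png")[:,:385]; cv2.imwrite("pics/s1z.png",cv2.resize(a[180:300,100:260],None,fx=5,fy=5,interpolation=2))
```

```text
head end corners [[170.0, 273.0], [131.0, 255.0]] head rear [[210.0, 216.0], [173.0, 200.0]]
edge z80 [[222.0, 269.0], [87.0, 201.0]]
head y in opening [-0.0048588   0.06619807  0.01      ]
```

View pics/s1z.png

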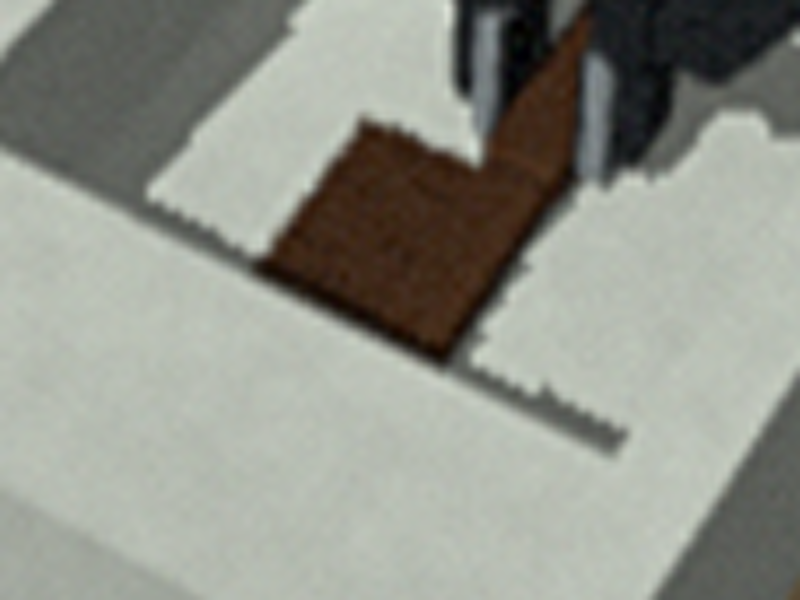

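The head's rear corner is at about (173,204) against a predicted (173,200), with a calibration offset of about 2 px. So the head tip is at y≈66–69 mm in the opening frame, free of the edge. Next I'll slide 3 mm more and tilt about the tail.

```bash
sed -i 's/^SL=.036/SL=.039/' h.py
python3 - <<'E'
from h import *
print(bot.move_linear(tilt(0),.05,until_force=12))
for d in (5.25,10.5,15.75,21):
    t=np.radians(d); h=bot.move_linear(tilt(t),.06,rotation=quat(t),until_force=15)
    print(d,h,np.round(bot.read_ft_force(),2),np.round(bot.read_moment(),2),bot.read_gripper_width())
    if h: break
bot.wait(.2); print(bot.read_clock())
a=bot.camera("side"); cv2.imwrite("pics/t1.png",cv2.resize(a[100:340,160:420,::-1],None,fx=2.5,fy=2.5,interpolation=2))
E
```

```text
False
5.25 False [0.39 0.41 0.46] [-0.11  0.04 -0.03] 0.1926498504833181
10.5 False [-0.51  0.27 -1.22] [-0.2  -0.08 -0.02] 0.18651538143747867
15.75 False [ 0.77  0.63 -1.41] [-0.3  -0.07  0.04] 0.19028397614076217
21 False [ 0.61 -0.3  -0.37] [-0.37 -0.08  0.03] 0.1929411578930141
8.7417
```

View pics/t1.png

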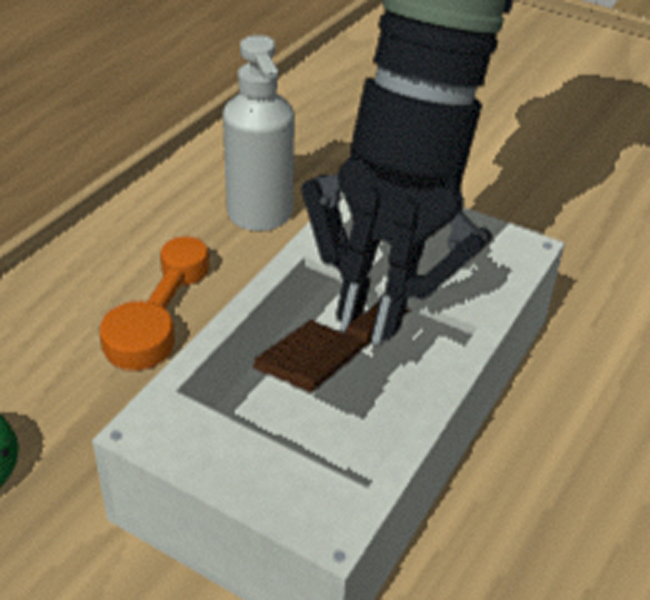

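The head is raised to crop (255–313, 360–388), full-frame about (262–285, 244–255). I'll check that against the predicted tilt.

Run:
```python
from h import *
tail=O-(.120+SL)*CY+[0,0,.010]
for d in (15,18,21,24):
    R=Ro.from_rotvec(np.radians(d)*CX)
    # keep grip point, turn about it
    R0=Ro.from_rotvec(TH*CX); g=tail+R0.apply(.14*CY+.007*np.array([0,0,1]))
    P=[g+R.apply(.10*CY+x*CX+[0,0,.003]) for x in(-.008,.034)]
    print(d,np.round(P[0][2],3),np.round((proj(np.array(P),"side")-[160,100])*2.5).tolist())
```

```text
15 0.095 [[310.0, 392.0], [251.0, 366.0]]
18 0.1 [[312.0, 384.0], [252.0, 359.0]]
21 0.105 [[313.0, 377.0], [253.0, 351.0]]
24 0.11 [[315.0, 369.0], [255.0, 344.0]]
```

The observed tilt is about 20°, as planned, so I'll draw it out.

Run:
```python
from h import *
h=False
for p in (.04,.08,.125):
    h=bot.move_linear(tilt(TH,p),.08,until_force=12)
    print(p,h,np.round(bot.read_ft_force(),2),np.round(bot.read_moment(),2))
    if h: break
if not h:
    print(bot.move_linear(tilt(TH,.125)+[0,0,.13],.1,until_force=12))
    print(bot.move_linear(FIN,.08,rotation=quat(0)))
    bot.wait(.5)
print(bot.read_position(),bot.read_gripper_width(),bot.read_finger_force(),bot.read_clock())
a=bot.camera("side"); cv2.imwrite("pics/f1.png",a[:,:,::-1])
```

```text
0.04 False [-0.33  0.64 -0.17] [-0.35  0.   -0.04]
0.08 False [-0.03 -0.6  -0.02] [-0.38 -0.06  0.03]
0.125 False [ 0.5  -0.13 -0.88] [-0.37  0.08 -0.07]
False
False
[0.55506553 0.07496047 0.21002063] 0.19195571626652816 59.563767313957214 13.8
```

View pics/f1.png

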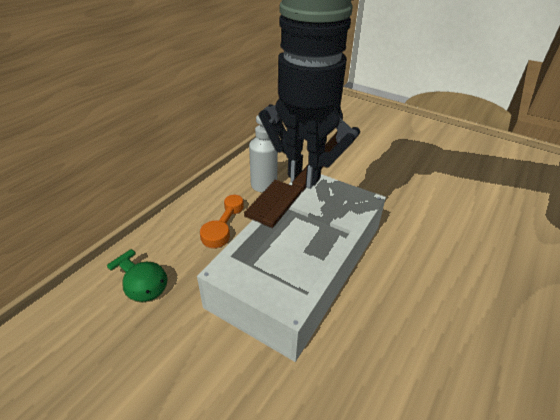

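The comb is held level at about z = 0.21 m over the box, its head at about (245–285, 180–222). The bottle, toy and rattle are where they were, so I'll hand it in.

```bash
python3 -c "
from cell import bot
print(bot.close_job())"
```

```text
the job is handed in; nothing more can be done
None
```

I slid the comb free, tilted it and drew it out; it was held level about 12 cm above the box top at hand-in (13.8 s), with the bottle, toy and rattle unmoved in the last picture (no verdict was returned).

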